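# Stamp the sign-in sheet on the sloping board

### The arm

A 7-joint arm with a two-finger parallel gripper is mounted at the origin on the work surface. World frame = base frame: x ahead of the robot, y to its left, z up, the work surface at z = 0. Lengths are in mm, angles in rad, forces in N, time in s.
With the tool pointing down it reaches from about 425 to 1025 mm from the base axis. Payload 9.4 kg.
Tool frame: the origin (TCP) lies at the very end of the fingers, on their centre line; the grasp point (between the pads) lies 19 mm behind it (env.pinch_z is the distance from the TCP to the grasp point, in mm); x points along the fingers, z is the direction in which the jaws open and shut, and the axes are right-handed (so a half turn about x gives the same grasp; the last joint's range is limited). The gripper opens to 85 mm and grips with 20 to 120 N. Pads are 22 mm wide; open, the fingers measure 114 mm over their backs; the gripper's body (76 mm by 85 mm) begins 54 mm behind the grasp point. The pads swing forward as they close: fully open they stand 13 mm farther back than shut.
Start: joints at [1.196, 0.599, -0.003, 1.599, 0.002, 0.943, -0.08], TCP at [212.718, -693.091, 231.275] pointing down, gripper open.
Joint ranges: [-2.57, 2.57], [-0.35, 1.97], [-1.29, 1.29], [0.11, 2.56], [-1.05, 4.19], [0.11, 1.86], [-2.63, 2.63]. Speed limits (rad/s): [2.22, 2.22, 3.01, 3.01, 3.14, 3.14, 3.14].

### API

Orientations are given as a unit quaternion [w, x, y, z].
In Python, from rig import get_obs, camera, get_calibration, env gives the robot as it stands.
- The arm moves only by the tool send_rows, never from a script. Its argument "commands" is a list of rows, each a list of 3 entries, a list of its own where there are three numbers: the finger opening in mm, from 0 to 85.4, then the shift along the tool's x, y, z in mm, then the turn about the tool's x in rad. In form: [[jaw, [x, y, z], twist], ...]. A call has 1 to 8 rows; each row is the pose to reach, as a shift and turn from the pose commanded when the call began, along the tool's axes at that moment; what a row does not reach only later rows make up. A row lasts 1/8 s, in which the tool goes at most 62.5 mm and 10.7 degrees, less where a joint would pass 70% of its speed; a pose out of reach is approached as far as the arm can. A call with a gripper value outside its range is refused whole. The fingers move at their own pace and stop on an object; "squeeze" is the grip in N (left out, the last holds). Time passes only in rows, so rows that repeat a pose let the fingers close. It gives the time, the measured TCP pose, the force and the opening at its end, in the units of the state.
- get_obs(): the state, without advancing time (a new reading comes with each control period).
- camera(name): name is "scene" or "top" or "wrist"; returns the picture (420x560x3 uint8, red, green, blue); there is no depth.
- get_calibration(name): a dict with "mtx" (3x3 intrinsics, pixels), "k1" (the pictures are not rectified: a ray, as slopes to the right and down, at radius r is drawn at 1 + k1 r^2 times it, then the intrinsics apply), "R" (3x3) and "t" (3): a world point X has camera coordinates R X + t. Camera axes: x right, y down, z forward; pixel columns grow to the right and rows downward; lengths in mm; the calibration is good to about 2 mm. A picture is of the moment at which its call begins: read the wrist's pose just before it. get_calibration takes no time and is no camera call; for the wrist camera it gives the pose at the moment of the call.
- env.hand_in(): hands the job in, once; it reports no verdict.
The state is a dict: "time_s": time; "q": joint angles; "joint_velocities": joint speeds; "effort": joint torques, N m; "position": TCP position; "ee_rot": TCP orientation; "wrist_force": force on the tool from outside, world axes, zero at the start; "wrist_torque": the same for the moment, N m; "gripper_width": finger opening in mm.
Only numpy, scipy, OpenCV 4.12 (cv2) and the standard library are available. Lean on these libraries where they do the work, as an engineer would, in place of code of your own. Each camera call takes 0.05 s, during which the arm holds its last target.

### The job

Slide the blue line guide all the way down the sloping writing board to its lower stop, so that the red box on the sign-in sheet is uncovered. Then pick up the stamp with the red handle, hold it flat on the sloping sheet, centred in the red box and square with it, and press gently so that its spring handle sinks part of the way without bottoming out. Finish while still gripping the stamp and pressing it there, with the green stamp and everything else on the table left alone.

Things in the scene. Friction and masses are not known exactly. Their poses are not given: they have to be found in the camera images.
- board: Fixed wooden writing board, 240 mm (own x) by 270 mm (own y), turned by its yaw. Its flat top face, with a white sheet flush on it, slopes at 0.244 rad (14 degrees), rising toward own +x (away from the robot): 18 mm above the table at the low edge, 47 mm at the middle, 76 mm at the high edge. Origin on the table under the middle; own z is vertical.
- red_box: Red outlined (5 mm line) rectangle printed on the sheet, clear inside 44 mm (own x, up the slope) by 60 mm (own y, across). Origin at its centre on the top face, on the board's centre line, 40 mm up the slope from the board's middle (57 mm above the table). Own z is the sloping face's normal. At the start the guide covers all or part of it.
- guide (a joint): Position of the blue line guide (m): 0 when its centre line is 65 mm up the slope from the board's middle, 0.15 at its lower stop (85 mm down the slope from the middle); it grows as the guide slides straight down the slope (red_box -x). About 2 N of friction; it stays where it is left.
- guide_knob (a point): Centre of the top of the guide's blue grip, 36 mm above the sloping face, square to it. The grip is a block standing square to the slope, 16 mm thick along the slope, 40 mm wide across it, 28 mm tall, in the middle of a flat blue bar (34 mm along the slope, 266 mm across, top 8 mm above the face).
- red_stamp: Loose stamp, about 120 g, upright on the table. Origin at the centre of its underside, own z up. Black foot 28 mm (own x) by 44 mm (own y), 0 to 34 mm up; red handle block 26 mm (own x) by 44 mm (own y), 50 to 92 mm up: grip it across its 26 mm. To stamp, its 44 mm side runs along the box's 60 mm side; either way round will do.
- red_stamp_handle (a joint): How far the red handle is pushed down toward its foot (m): 0 at rest, 0.010 bottomed out. The handle starts to sink at about 2.4 N and needs 0.4 N more per mm (4.4 N at 5 mm, 6.4 N at the bottom).
- green_stamp: The same stamp with a green handle: leave alone. Origin at the centre of its underside. The red and green stamps stand one on the left and one on the right of the board; which is where varies.
- paper_cup: Bystander: empty white and green paper cup, rim 76 mm across, 90 mm tall, behind the board. Origin under its centre.
- cup_stack: Bystander: stack of paper cups, 78 mm across, 173 mm tall. Origin under its centre.
- sanitizer: Bystander: clear pump bottle with orange pump, 72 mm across, 204 mm tall. Origin under its centre.
- sauce_bottle: Bystander: orange sauce bottle with yellow cap, 60 mm across, 161 mm tall. Origin under its centre.

How it is judged (in metres and radians):
On the way, in this order (a step that is already met when the one before it is completed fails the run):
1. the line guide is slid down to its lower stop (within 10 mm) (value of joint guide above 0.14 m), for 0.2 s.
2. the red stamp is lifted clear of the table (height (world z) of red_stamp above 0.03 m and contact force between the fingers and red_stamp above 1 N), for 0.1 s.
At the end, for the whole second after the job is handed in: Guide within 12 mm of its lower stop; red stamp on the sheet, within 8 mm of the box centre along each side, axis within 0.10 rad of the face normal, long side within 0.17 rad of the box's, handle sunk 1.5 to 9 mm, pressing the board with 1.5 to 12 N, held by the fingers, still (value of joint guide above 0.138 m and x of red_stamp in the frame of red_box between -0.008 and 0.008 m and y of red_stamp in the frame of red_box between -0.008 and 0.008 m and z of red_stamp in the frame of red_box below 0.004 m and angle between the z axis of red_stamp and the z axis of red_box, either way round below 0.1 rad and angle between the y axis of red_stamp and the y axis of red_box, either way round below 0.17 rad and value of joint red_stamp_handle between 0.0015 and 0.009 m and contact force between red_stamp and board between 1.5 and 12 N and contact force between the fingers and red_stamp above 1 N and linear speed of red_stamp below 0.02 m/s); the arm keeps its last pose, push and grip.
It fails at once if the red stamp is slammed or pushed hard on the board (over 30 N) (contact force between red_stamp and board above 30 N).
It fails at once if the green stamp or another loose thing (cup, cup stack, sanitizer, sauce bottle) is moved more than 30 mm (distance of any of green_stamp, paper_cup, cup_stack, sanitizer, sauce_bottle from where it was at the start of the episode above 0.03 m).
It also fails if it takes over 50 s, if anything falls off the work surface, if the arm or the gripper's body presses on something with over 40 N, if the wrist force passes 120 N, or if a joint passes its speed limit or range.

## Working session

There is one attempt and no reset: what is moved stays moved. The work goes in short steps, Python scripts to look and compute and a tool call to move; the robot and the scene stay as the last step left them, time stands still between calls to the robot, and variables do not carry over. Pictures are saved under pics/ and viewed, and the job is handed in when it is done.

Besides the shell and the picture viewer there is one more tool, called after "Request:" by a JSON object that holds its "op" and its "data". send_rows: Moves the arm, as the interface text tells. Its arguments: {"type":"object","properties":{"commands":{"type":"array","items":{"type":"array"}},"squeeze":{"type":"number"}},"required":["commands"]}

```bash
mkdir -p pics; ls; python3 - <<'E'
from rig import get_obs,camera,get_calibration,env
import cv2
o=get_obs();print(o)
for n in ["scene","top","wrist"]:
    c=get_calibration(n);print(n,c)
    cv2.imwrite(f"pics/{n}0.png",camera(n)[:,:,::-1])
print(env.pinch_z)
E
```

```text
pics
{'time_s': 0.0, 'q': array([ 1.19629228,  0.60013317, -0.00253355,  1.6001515 ,  0.00179501,
        0.94290233, -0.07977912]), 'joint_velocities': array([-0.00236131, -0.00238725, -0.00067819, -0.00056774,  0.00026547,
       -0.00054858, -0.00186098]), 'effort': array([ 6.16129146e-04, -7.76443362e+01,  1.56474397e+00, -2.58000469e+01,
        1.23102515e-02,  8.89554794e-03, -7.79276803e-06]), 'position': array([ 212.56657728, -692.62996936,  230.4035709 ]), 'ee_rot': array([ 0.56817603,  0.42056285,  0.56913935, -0.41998011]), 'wrist_force': array([ 0.40171673, -0.9704743 , -0.5001903 ]), 'wrist_torque': array([ 0.04376184, -0.02771349,  0.02422424]), 'gripper_width': 85.4404464148441}
scene {'mtx': array([[460.27430125,   0.        , 281.01576063],
       [  0.        , 460.27430125, 207.15827089],
       [  0.        ,   0.        ,   1.        ]]), 'k1': -0.057610759320528046, 'R': array([[ 0.47056257,  0.88227661, -0.01260354],
       [ 0.73749523, -0.40110507, -0.54333738],
       [-0.4844292 ,  0.24637918, -0.83941983]]), 't': array([-270.75708843, -426.05089281, 1664.89396757])}
top {'mtx': array([[422.48443138,   0.        , 283.08681705],
       [  0.        , 422.48443138, 214.69572842],
       [  0.        ,   0.        ,   1.        ]]), 'k1': -0.09099842540895642, 'R': array([[-0.02682068, -0.99957998,  0.01097761],
       [-0.98206114,  0.02429705, -0.18699081],
       [ 0.18664555, -0.0157959 , -0.98230033]]), 't': array([ -17.65675847,  608.0684669 , 1046.81335684])}
wrist {'mtx': array([[317.76442561,   0.        , 280.76516892],
       [  0.        , 317.76442561, 210.35509209],
       [  0.        ,   0.        ,   1.        ]]), 'k1': 0.004375918471556249, 'R': array([[ 0.29380631, -0.9558644 , -0.0010455 ],
       [-0.90473621, -0.27844351,  0.32236874],
       [-0.30843191, -0.09376807, -0.9466136 ]]), 't': array([-723.11896142,  -42.96756278,  379.93784431])}
18.700000000000003
```

View pics/top0.png

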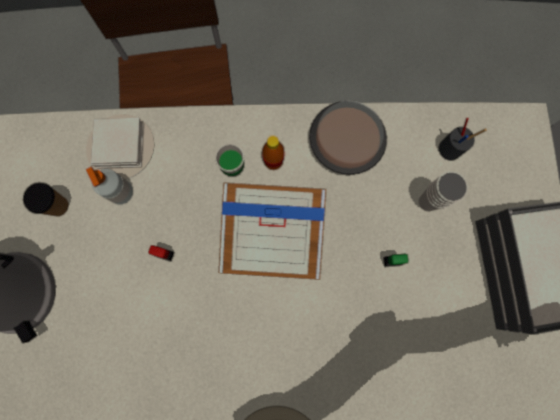

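View pics/scene0.png

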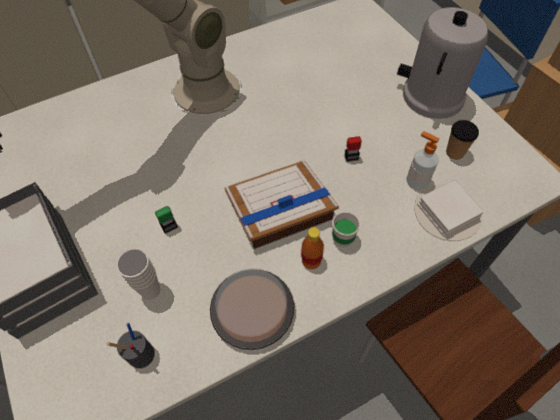

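View pics/wrist0.png

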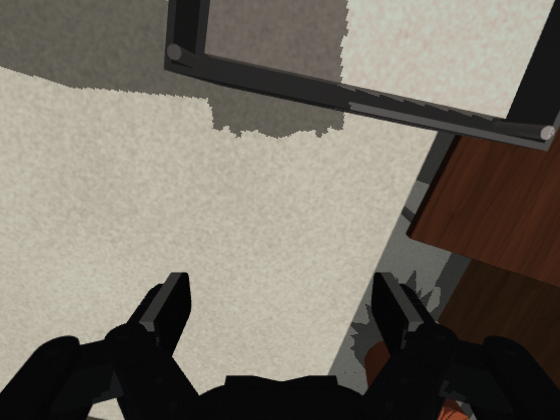

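```bash
cat > h.py <<'E'
import numpy as np, cv2
from rig import get_obs,camera,get_calibration,env
from scipy.spatial.transform import Rotation as Ro
def proj(c,P):
    P=np.atleast_2d(P).astype(float); d=np.array([c['k1'],0,0,0,0.])
    return cv2.projectPoints(P,cv2.Rodrigues(c['R'])[0],c['t'],c['mtx'],d)[0][:,0]
def ray(c,uv):
    d=np.array([c['k1'],0,0,0,0.])
    n=cv2.undistortPointsIter(np.array([[uv]],float),c['mtx'],d,None,None,(3,50,1e-9))[0,0] 
    D=c['R'].T@np.array([n[0],n[1],1.]); return -c['R'].T@c['t'],D
def onz(c,uv,z):
    C,D=ray(c,uv); return C+D*(z-C[2])/D[2]
def board(x,y,yaw,P): # own coords (z vertical)
    R=Ro.from_euler('z',yaw).as_matrix(); return np.array([x,y,0])+np.atleast_2d(P)@R.T
def face(x,y,yaw,s,w,h=0): # s up slope from middle, w across, h normal
    a=0.244; return board(x,y,yaw,[[s*np.cos(a)-h*np.sin(a),w,47+s*np.sin(a)+h*np.cos(a)]])[0]
E
python3 - <<'E'
import cv2
a=cv2.imread('pics/top0.png')
cv2.imwrite('pics/t1.png',cv2.resize(a[140:290,200:340],None,fx=4,fy=4,interpolation=cv2.INTER_CUBIC))
b=[a[235:275,135:185],a[240:280,375:425]]
import numpy as np
cv2.imwrite('pics/t2.png',cv2.resize(np.hstack(b),None,fx=8,fy=8,interpolation=cv2.INTER_CUBIC))
E
```

```text
(no output)
```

View pics/t1.png

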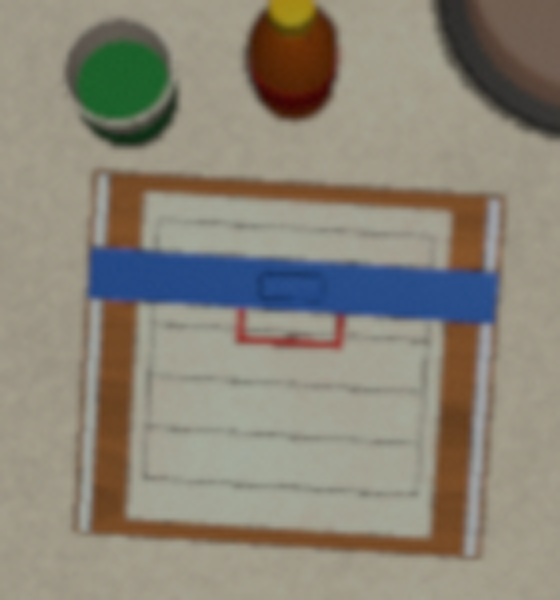

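View pics/t2.png

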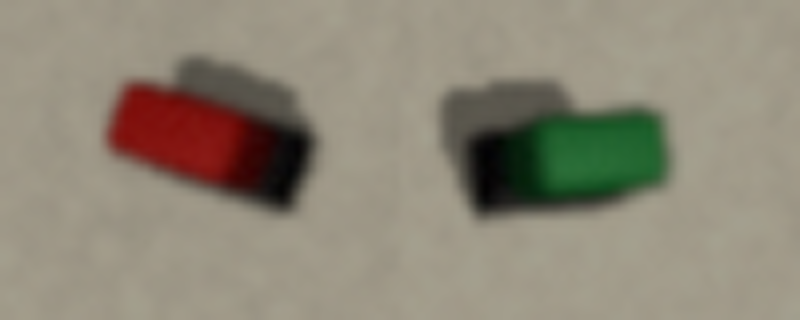

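```bash
python3 - <<'E'
from h import *
from scipy.optimize import least_squares
c=get_calibration('top')
uv=np.array([[223.75,183],[325.75,188.75],[320,279.25],[218.75,273]])
L=[[120,135,76],[120,-135,76],[-120,-135,18],[-120,135,18]]
r=least_squares(lambda p:(proj(c,board(*p,L))-uv).ravel(),[600,0,0])
print(r.x,r.fun)
b=r.x
k=np.array([200+291/4,140+287/4])
for s in (0,65): print(s,proj(c,face(*b,s,0,36)),k)
print('box',proj(c,[face(*b,40-24,w) for w in(30,-30)]), np.array([[240/4+200,343/4+140],[340/4+200,347/4+140]]))
def blk(p,hx,hy,zs):
    R=Ro.from_euler('z',p[2]).as_matrix()
    return np.array([[p[0],p[1],0]+R@[a*hx,d*hy,z] for z in zs for a in(-1,1) for d in (-1,1)])
# red stamp fit by mask: handle
img=cv2.imread('pics/top0.png')
def fit(mask,p0):
    ys,xs=np.nonzero(mask); 
    def mk(p):
        S=8;q=proj(c,blk(p,13,22,(50,92)));h=cv2.convexHull(q.astype(np.float32))
        m=np.zeros((420*1,560*1),np.float32);o=np.array([xs.min()-15,ys.min()-15])
        M=np.zeros((60*S,60*S),np.uint8);cv2.fillPoly(M,[np.round((h[:,0]+.5-o)*S).astype(int)],255)
        m=cv2.resize(M,(60,60),interpolation=cv2.INTER_AREA)/255.;return m,o
    def cost(p):
        m,o=mk(p);t=mask[o[1]:o[1]+60,o[0]:o[0]+60];return ((m-t)**2).sum()
    from scipy.optimize import minimize
    best=None
    for y0 in np.arange(-1.5,1.5,.3):
        r=minimize(cost,[*p0,y0],method='Nelder-Mead',options=dict(initial_simplex=[[*p0,y0],[p0[0]+10,p0[1],y0],[p0[0],p0[1]+10,y0],[*p0,y0+.2]]))
        if best is None or r.fun<best.fun: best=r
    return best
I=img.astype(int)
mr=((I[:,:,2]>70)&(I[:,:,1]<45)&(I[:,:,0]<45)).astype(float); w=np.zeros_like(mr);w[235:275,140:185]=1;mr*=w
mg=((I[:,:,1]>60)&(I[:,:,2]<50)).astype(float); w=np.zeros_like(mr);w[240:280,375:425]=1;mg*=w
for m in(mr,mg):
    ys,xs=np.nonzero(m);u=(xs.mean(),ys.mean());p0=onz(c,u,71);r=fit(m,p0[:2]);print(u,p0,m.sum(),r.x,r.fun)
for n,u,z in(('cup',(231,160),90),('sauce',(273,141),161),('san',(95,177),200)):print(n,onz(c,u,z))
E
```

```text
[ 5.65869728e+02 -3.25444771e+00 -8.55685899e-02] [-0.59267097 -1.88413429  0.69021218 -1.48855312  0.32578663  1.58083263
 -0.42170127  1.65782445]
0 [[271.56721245 232.64205225]] [272.75 211.75]
65 [[273.06111949 207.05027416]] [272.75 211.75]
box [[260.90458624 224.5317379 ]
 [283.7883303  225.90363129]] [[260.   225.75]
 [285.   226.75]]
(np.float64(157.4468085106383), np.float64(251.1631205673759)) [518.02030935 290.15515294  71.        ] 141.0 [ 5.16985570e+02  2.85303510e+02 -3.47579548e-01] 76.88389081122646
(np.float64(398.88461538461536), np.float64(258.7230769230769)) [ 482.88192044 -326.23932847   71.        ] 130.0 [ 4.81528985e+02 -3.18999066e+02  2.15155874e-01] 89.32701268742792
cup [749.48874962  98.88055618  90.        ]
sauce [772.22756209 -11.87338012 161.        ]
san [681.15235206 407.35011979 200.        ]
```

```bash
python3 - <<'E'
from h import *
from scipy.optimize import least_squares
c=get_calibration('top')
uv=np.array([[223.75,183],[325.75,188.75],[320,279.25],[218.75,273]])
r=least_squares(lambda p:(proj(c,[face(*p,s,w) for s,w in((120,135),(120,-135),(-120,-135),(-120,135))])-uv).ravel(),[600,0,0])
print(r.x,r.fun)
b=r.x
k=np.array([200+291/4,140+287/4])
for s in (0,65): print(s,proj(c,face(*b,s,0,36)),k)
print('box',proj(c,[face(*b,40-24.5,w) for w in(32.5,-32.5)]), np.array([[240/4+200,343/4+140],[340/4+200,347/4+140]]))
for s in (65,40,-85):print(s,face(*b,s,0,0),face(*b,s,0,36))
o=get_obs();R=Ro.from_quat(np.roll(o['ee_rot'],-1)).as_matrix();print(R,o['position'])
E
```

```text
[ 5.65778986e+02 -3.25073730e+00 -8.56062454e-02] [-0.71033458 -0.53702738  0.63947523 -0.13215735  0.38443658  0.26423377
 -0.31325985  0.34186961]
0 [[271.56640496 232.67751986]] [272.75 211.75]
65 [[273.06126148 207.08552542]] [272.75 211.75]
box [[259.94026834 224.69838618]
 [284.73033552 226.18554959]] [[260.   225.75]
 [285.   226.75]]
65 [628.62266867  -8.64372952  62.70309431] [619.95741886  -7.90011262  97.63675258]
40 [604.45202145  -6.56950174  56.66344265] [595.78677164  -5.82588484  91.59710092]
-85 [483.59878536   3.80163715  26.46518436] [474.93353555   4.54525405  61.39884262]
[[-4.97636915e-04  9.55975625e-01  2.93445663e-01]
 [ 1.15504600e-03  2.93446053e-01 -9.55974937e-01]
 [-9.99999209e-01 -1.36785180e-04 -1.25022541e-03]] [ 212.57299234 -692.74247105  230.59832794]
```

Request:
{"op": "send_rows", "data": {"commands": [[85, [0, 304, -264], 0.2], [85, [0, 304, -264], 0.2], [85, [0, 304, -264], 0.2], [85, [0, 304, -264], 0.2], [85, [0, 609, -528], 0.383], [85, [0, 609, -528], 0.383], [85, [0, 609, -528], 0.383], [85, [0, 609, -528], 0.383]]}}

```text
time_s: 1.15
position: [478.5, -267.2, 231.3]
ee_rot: [0.478, 0.521, 0.478, -0.521]
wrist_force: [0.8, 0.1, -0.4]
gripper_width: 85.3
```

Request:
{"op": "send_rows", "data": {"commands": [[30, [0, 139, -270], 0], [0, [0, 139, -270], 0], [0, [0, 139, -270], 0], [0, [0, 139, -270], 0], [0, [0, 139, -270], 0], [0, [0, 139, -270], 0], [0, [0, 139, -270], 0]]}}

```text
time_s: 2.02
position: [638.6, -12.3, 230.8]
ee_rot: [-0.478, -0.52, -0.478, 0.521]
wrist_force: [-0.7, -2.0, -0.5]
gripper_width: -0.4
```

```bash
cat >> h.py <<'E'
def tool():
    o=get_obs();R=Ro.from_quat(np.roll(o['ee_rot'],-1)).as_matrix();return R,o['position'],o
E
python3 - <<'E'
from h import *
R,p,o=tool();print(R.round(4),p,o['gripper_width'],o['wrist_force'],get_calibration('wrist'))
cv2.imwrite('pics/w1.png',camera('wrist')[:,:,::-1])
E
```

```text
[[-1.100e-03  9.964e-01 -8.500e-02]
 [-7.000e-04 -8.500e-02 -9.964e-01]
 [-1.000e+00 -1.100e-03  8.000e-04]] [638.63678988 -12.33234696 230.8086028 ] -0.3500674518528946 [-0.71388235 -1.9799925  -0.5241337 ] {'mtx': array([[317.76442561,   0.        , 280.76516892],
       [  0.        , 317.76442561, 210.35509209],
       [  0.        ,   0.        ,   1.        ]]), 'k1': 0.004375918471556249, 'R': array([[-0.08459819, -0.99641405,  0.00147933],
       [-0.94294222,  0.08053794,  0.32306904],
       [-0.32202968,  0.02593613, -0.94637424]]), 't': array([ 42.22742317, 560.10406338, 585.38950572])}
```

View pics/w1.png

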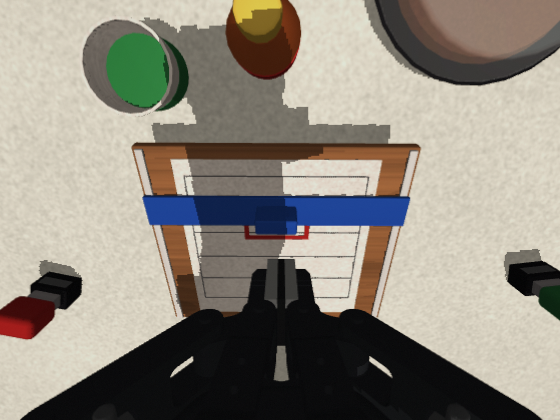

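```bash
python3 - <<'E'
import cv2
a=cv2.imread('pics/w1.png')
cv2.imwrite('pics/w1b.png',cv2.resize(a[130:330,125:425],None,fx=2.6,fy=2.6,interpolation=cv2.INTER_CUBIC))
cv2.imwrite('pics/w1c.png',cv2.resize(a[190:250,230:330],None,fx=8,fy=8,interpolation=cv2.INTER_CUBIC))
E
```

```text
(no output)
```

View pics/w1b.png

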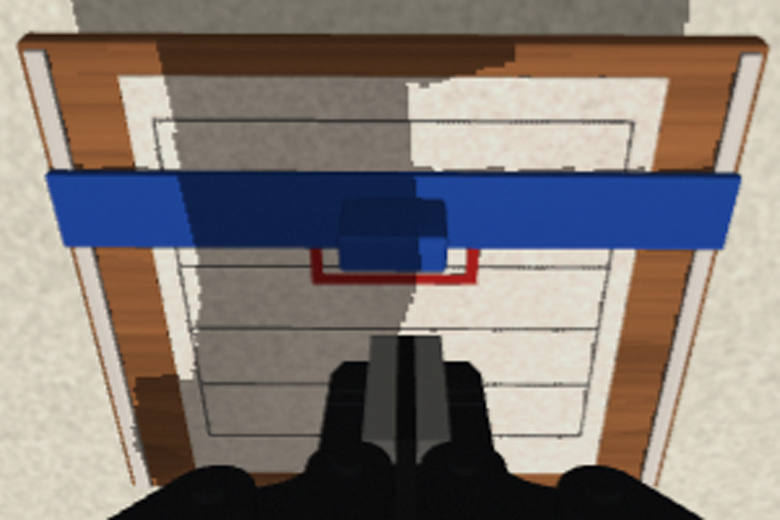

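View pics/w1c.png

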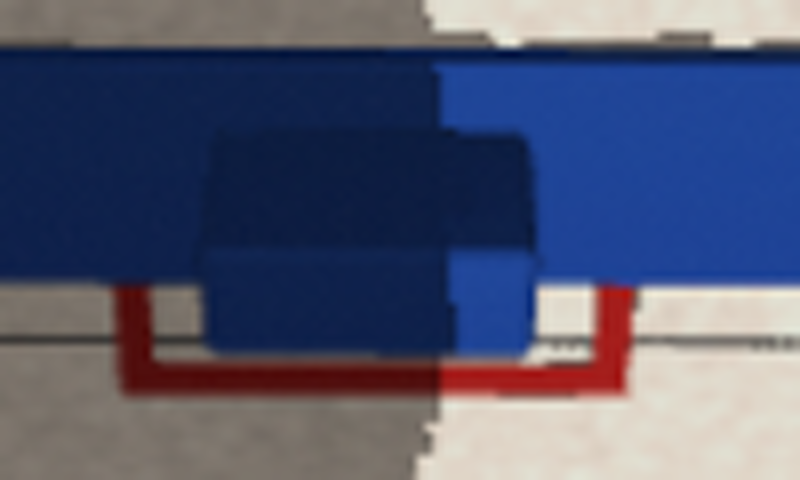

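```bash
python3 - <<'E'
from h import *
from scipy.optimize import least_squares
c={'mtx':get_calibration('wrist')['mtx'],'k1':0.004375918,'R':np.array([[-0.08459819, -0.99641405,  0.00147933],
       [-0.94294222,  0.08053794,  0.32306904],
       [-0.32202968,  0.02593613, -0.94637424]]),'t':np.array([ 42.22742317, 560.10406338, 585.38950572])}
b0=[565.8,-3.25,-.0856]
P=[(120,135),(120,-135),(15,35),(15,-35)]
uv=np.array([[134,148],[419.5,149],[245.25,239.4],[308.1,239.1]])
f=lambda p:(proj(c,[face(*p,s,w) for s,w in P])-uv).ravel()
print(f(b0).reshape(-1,2));r=least_squares(f,b0);print(r.x,r.fun.reshape(-1,2))
b=r.x
for k in(0,10,20):print(k,proj(c,[face(*b,65-k,0,36),face(*b,65-k+17,0,8)]))
print('obs',276,227.9,'bar edge',proj(c,face(*b,82,0,8)),'obs y',190+57/8)
E
```

```text
[[-2.00965613 -2.03836363]
 [ 5.07287024 -2.82478133]
 [ 1.67870469 -2.84371667]
 [ 2.29817753 -2.52911548]]
[ 5.63115253e+02 -1.06894604e+00 -8.88972416e-02] [[-3.30482636  0.60524772]
 [ 2.85992157  0.78593999]
 [ 0.04675731 -0.55917731]
 [ 0.50112118 -0.05423312]]
0 [[276.47146834 220.20511843]
 [276.73615214 189.38495286]]
10 [[276.50213517 228.94311002]
 [276.76094138 198.25695579]]
20 [[276.53168554 237.37071646]
 [276.78486224 206.82736918]]
obs 276 227.9 bar edge [[276.73615214 189.38495286]] obs y 197.125
```

```bash
python3 - <<'E'
from h import *
R,p,o=tool();b=(564.5,-2.2,-.087)
for s,h in((85,50),(85,20),(75,20),(-40,20),(-66,20),(-66,70)):
    P=face(*b,s,0,h);print(s,h,P.round(1),(R.T@(P-p)).round(1))
E
```

```text
85 50 [634.6  -8.3 116.1] [115.   -4.1  -4.7]
85 20 [641.9  -8.9  86.9] [144.1   3.1  -4.7]
75 20 [632.2  -8.1  84.5] [146.5  -6.6  -4.7]
-40 20 [521.    1.6  56.7] [ 174.4 -118.1   -4.8]
-66 20 [495.9   3.8  50.5] [ 180.7 -143.4   -4.8]
-66 70 [483.9   4.8  99. ] [ 132.2 -155.5   -4.7]
```

Request:
{"op": "send_rows", "data": {"commands": [[0, [60, 6, -5], 0], [0, [110, 6, -5], 0], [0, [144, 5, -5], 0], [0, [144, 4, -5], 0], [0, [144, 3, -5], 0]]}}

```text
time_s: 2.7
position: [643.0, -8.3, 88.7]
ee_rot: [0.478, 0.521, 0.477, -0.521]
wrist_force: [0.4, -0.1, -0.2]
gripper_width: 0.1
```

```bash
python3 - <<'E'
from h import *
R,p,o=tool();print(p,o['wrist_force'])
cv2.imwrite('pics/w2.png',camera('wrist')[:,:,::-1])
E
```

```text
[643.03191672  -8.26847859  88.65832779] [ 0.36572174 -0.13873436 -0.1625466 ]
```

View pics/w2.png

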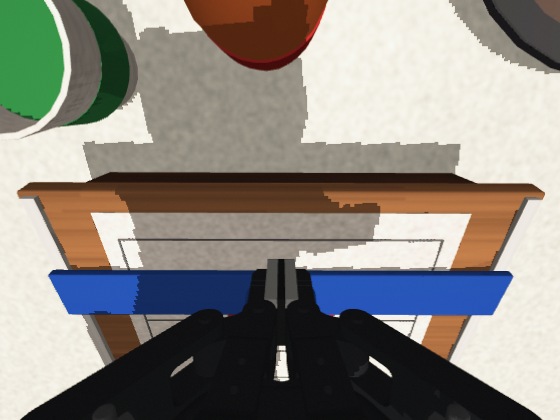

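Request:
{"op": "send_rows", "data": {"commands": [[0, [2, -9, 0], 0], [0, [6, -24, 0], 0], [0, [11, -45, 0], 0], [0, [16, -66, 0], 0], [0, [21, -87, 0], 0], [0, [26, -108, 0], 0], [0, [31, -125, 0], 0], [0, [34, -137, 0], 0]]}}

```text
time_s: 3.75
position: [505.1, 4.8, 53.6]
ee_rot: [0.478, 0.521, 0.478, -0.52]
wrist_force: [1.7, 0.1, 1.9]
gripper_width: -0.0
```

Request:
{"op": "send_rows", "data": {"commands": [[0, [1, -5, 0], 0], [0, [2, -9, 0], 0], [0, [3, -12, 0], 0], [0, [3, -12, 0], 0]]}}

```text
time_s: 4.25
position: [496.9, 5.5, 50.9]
ee_rot: [0.479, 0.522, 0.477, -0.52]
wrist_force: [6.1, -1.0, 6.7]
gripper_width: 0.0
```

```bash
python3 - <<'E'
from h import *
R,p,o=tool();print(p,o['wrist_force'])
cv2.imwrite('pics/w3.png',camera('wrist')[:,:,::-1])
cv2.imwrite('pics/t3.png',cv2.resize(camera('top')[140:290,200:340,::-1],None,fx=4,fy=4))
E
```

```text
[496.89451899   5.4602137   50.92245928] [ 6.08387038 -1.00247933  6.65607711]
```

View pics/w3.png

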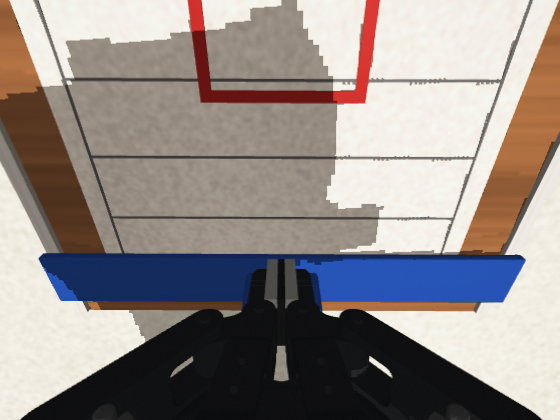

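View pics/t3.png

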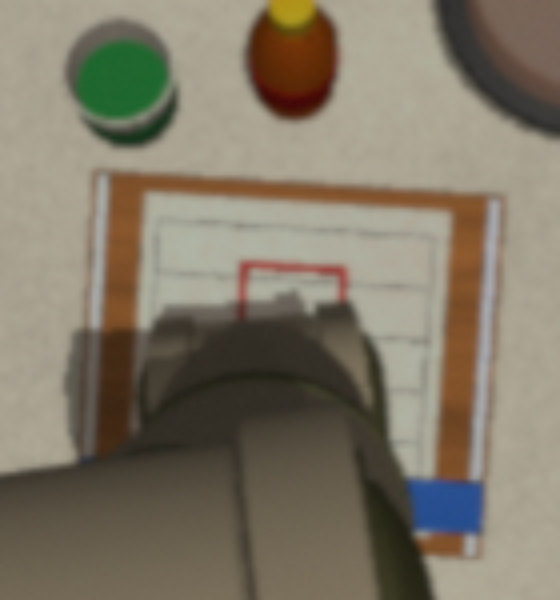

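```bash
python3 - <<'E'
from h import *
c=get_calibration('top')
for b in((565.8,-3.25,-.0856),(564.5,-2.2,-.087)):
  for s in(-85,-75):
    q=proj(c,[face(*b,s+17,-110,8),face(*b,s-17,-110,8)]);print(s,((q-[200,140])*4).round(1))
E
```

```text
-85 [[449.7 480. ]
 [446.3 531.3]]
-75 [[450.7 464.8]
 [447.3 516.2]]
-85 [[448.  482.2]
 [444.6 533.6]]
-75 [[449.  467.1]
 [445.6 518.5]]
```

Request:
{"op": "send_rows", "data": {"commands": [[0, [-10, 12, 0], 0], [0, [-60, 30, 0], 0], [0, [-110, 70, 0], 0], [0, [-150, 120, 0], 0], [0, [-150, 140, 0], 0], [0, [-150, 140, 0], 0], [0, [-150, 140, 0], 0], [0, [-150, 140, 0], 0]]}}

```text
time_s: 5.35
position: [632.2, -6.3, 199.6]
ee_rot: [-0.478, -0.52, -0.479, 0.521]
wrist_force: [-0.4, 0.9, -1.0]
gripper_width: -0.0
```

```bash
cat > snap.py <<'E'
import sys,pickle
from h import *
n=sys.argv[1];R,p,o=tool();c=get_calibration('wrist');im=camera('wrist');cv2.imwrite(f'pics/{n}.png',im[:,:,::-1])
pickle.dump((c,R,p),open(f'pics/{n}.pkl','wb'));print(p,R.round(3).tolist(),o['wrist_force'],o['gripper_width'],o['time_s'])
E
python3 snap.py w4; python3 - <<'E'
import cv2
a=cv2.imread('pics/w4.png')
cv2.imwrite('pics/w4b.png',cv2.resize(a[120:300,220:340],None,fx=3.3*2,fy=3.3,interpolation=cv2.INTER_CUBIC))
E
```

```text
[632.18839724  -6.3371732  199.57448284] [[-0.002, 0.996, -0.085], [-0.0, -0.085, -0.996], [-1.0, -0.002, 0.0]] [-0.37217257  0.89000962 -1.02341044] -0.03137486513290168 5.35
```

View pics/w4.png

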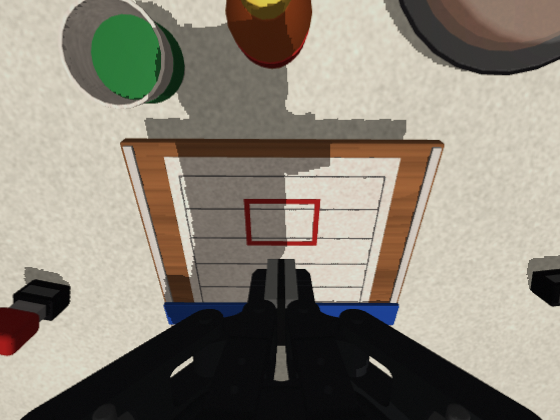

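```bash
cat > box.py <<'E'
import sys,pickle
from h import *
from scipy.optimize import least_squares
n=sys.argv[1];c,R,p=pickle.load(open(f'pics/{n}.pkl','rb'));a=cv2.imread(f'pics/{n}.png').astype(int)
m=((a[:,:,2]>a[:,:,1]*1.8)&(a[:,:,2]>a[:,:,0]*1.8)).astype(np.uint8);m[:,:230]=0;m[:,340:]=0;m[:180]=0;m[260:]=0
cs,_=cv2.findContours(m,cv2.RETR_EXTERNAL,cv2.CHAIN_APPROX_NONE);k=max(cs,key=cv2.contourArea)
q=cv2.approxPolyDP(cv2.convexHull(k),5,True)[:,0].astype(float);print(q)
q=q[np.argsort(q[:,1])];q=np.vstack([q[:2][np.argsort(q[:2,0])],q[2:][np.argsort(q[2:,0])]])
q+=[[-.5,-.5],[.5,-.5],[-.5,.5],[.5,.5]]
P=[(67,35),(67,-35),(13,35),(13,-35)]  # outer: 44+10=54, 60+10=70
f=lambda b:(proj(c,[face(*b,s,w) for s,w in P])-q).ravel()
r=least_squares(f,[565,-2,-.087]);print(r.x,r.fun.round(2));print('centre',face(*r.x,40,0))
E
python3 box.py w4
```

```text
[[319. 199.]
 [315. 244.]
 [247. 244.]
 [244. 199.]]
[ 5.65516778e+02 -3.25533407e-01 -8.80831291e-02] [-0.39 -0.16  0.15  0.06 -0.13 -0.01  0.4   0.17]
centre [604.18147424  -3.74007619  56.66344265]
```

```bash
python3 - <<'E'
from h import *
import pickle
for n in('w4',):
  c,R,p=pickle.load(open(f'pics/{n}.pkl','rb'))
  for d in(0,-10,-19):
    print([proj(c,p+R@[d,y,0]).round(1) for y in(-11,0,11)])
  # what world y at box height along column 281.. and red stamp approx
a=cv2.imread('pics/w4.png');cv2.imwrite('pics/w4c.png',cv2.resize(a[240:360,0:120],None,fx=5,fy=5,interpolation=cv2.INTER_CUBIC))
cv2.imwrite('pics/w4d.png',cv2.resize(a[240:340,240:320],None,fx=6,fy=6,interpolation=cv2.INTER_CUBIC))
E
```

```text
[array([[282.4, 291.3]]), array([[282.4, 272.5]]), array([[282.5, 252.9]])]
[array([[282.5, 302.9]]), array([[282.5, 283.2]]), array([[282.6, 262.5]])]
[array([[282.6, 314.5]]), array([[282.6, 294. ]]), array([[282.7, 272.3]])]
```

View pics/w4d.png

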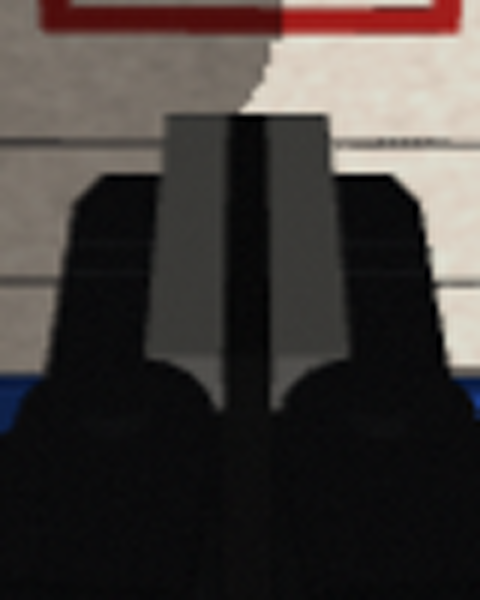

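View pics/w4c.png

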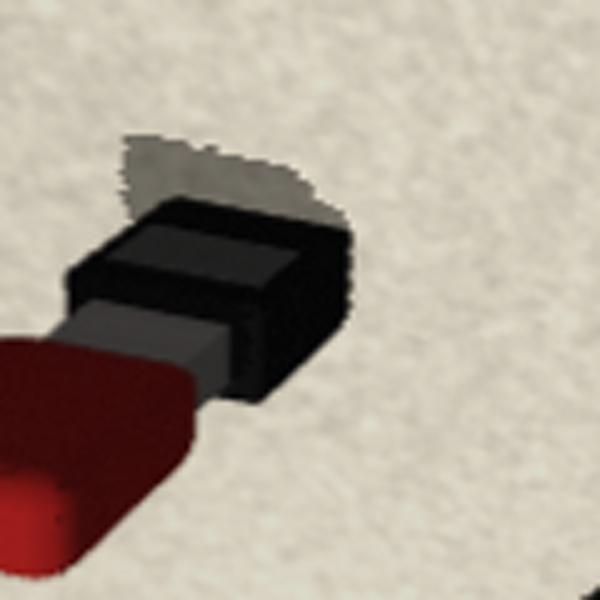

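Request:
{"op": "send_rows", "data": {"commands": [[85, [0, -110, -283], 0], [85, [0, -110, -283], 0], [85, [0, -110, -283], 0], [85, [0, -110, -283], 0], [85, [0, -110, -283], 0], [85, [0, -110, -283], 0], [85, [0, -110, -283], 0]]}}

```text
time_s: 6.28
position: [547.7, 284.3, 200.1]
ee_rot: [-0.478, -0.52, -0.478, 0.521]
wrist_force: [0.7, -0.9, -0.1]
gripper_width: 85.0
```

```bash
python3 snap.py w5
```

```text
[547.72968711 284.31751165 200.06461079] [[-0.0, 0.996, -0.085], [-0.001, -0.085, -0.996], [-1.0, -0.0, 0.001]] [ 0.74910619 -0.93520366 -0.06440354] 85.0218216829788 6.275
```

View pics/w5.png

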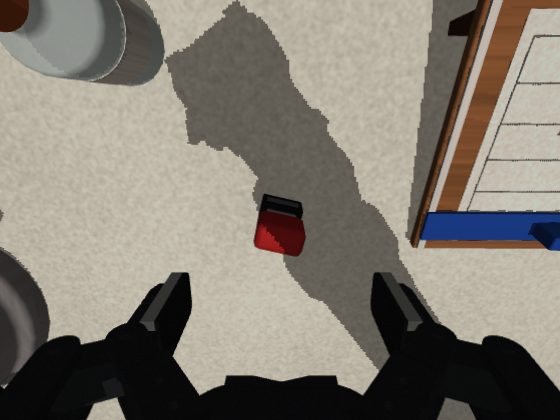

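```bash
cat > st.py <<'E'
import sys,pickle
from h import *
from scipy.optimize import minimize
n=sys.argv[1];c,R,p=pickle.load(open(f'pics/{n}.pkl','rb'));a=cv2.imread(f'pics/{n}.png').astype(int)
red=(a[:,:,2]>a[:,:,1]*2)&(a[:,:,2]>a[:,:,0]*2); 
w=np.zeros(red.shape,bool);w[180:270,235:325]=1;red&=w
x0,y0=235,180
t=red[y0:270,x0:325].astype(float)
cv2.imwrite('pics/m.png',cv2.resize((t*255).astype(np.uint8),None,fx=4,fy=4,interpolation=0))
def blk(p,hx,hy,zs):
    Rz=Ro.from_euler('z',p[2]).as_matrix()
    return np.array([[p[0],p[1],0]+Rz@[A*hx,d*hy,z] for z in zs for A in(-1,1) for d in (-1,1)])
S=8
def cost(q):
    h=cv2.convexHull(proj(c,blk(q,13,22,(50,92))).astype(np.float32))[:,0]
    M=np.zeros((90*S,90*S),np.uint8);cv2.fillPoly(M,[np.round((h+.5-[x0,y0])*S).astype(int)],255)
    return ((cv2.resize(M,(90,90),interpolation=cv2.INTER_AREA)/255.-t)**2).sum()
best=None
for y in(-.6,-.35,-.1,1.2):
    s=np.array([517,287,y]);r=minimize(cost,s,method='Nelder-Mead',options=dict(initial_simplex=np.vstack([s,s+[8,0,0],s+[0,8,0],s+[0,0,.2]])))
    print(r.x,r.fun)
    if best is None or r.fun<best.fun:best=r
q=best.x;print(t.sum());im=cv2.imread(f'pics/{n}.png')
for hx,hy,zs in((13,22,(50,92)),(14,22,(0,34))):
    for v in proj(c,blk(q,hx,hy,zs)): cv2.circle(im,tuple(np.round(v).astype(int)),1,(255,255,0),-1)
cv2.imwrite('pics/fit.png',cv2.resize(im[170:290,220:340],None,fx=5,fy=5,interpolation=0))
E
python3 st.py w5
```

```text
[ 5.16785188e+02  2.89148991e+02 -2.80414929e-01] 364.8688043060361
[ 5.16628437e+02  2.89304358e+02 -2.87717924e-01] 361.76041522491346
[ 5.17770345e+02  2.89303032e+02 -2.89889279e-01] 361.50182237600916
[ 5.16834454e+02  2.88731394e+02 -2.81953527e-01] 361.1873279507882
1793.0
```

View pics/fit.png

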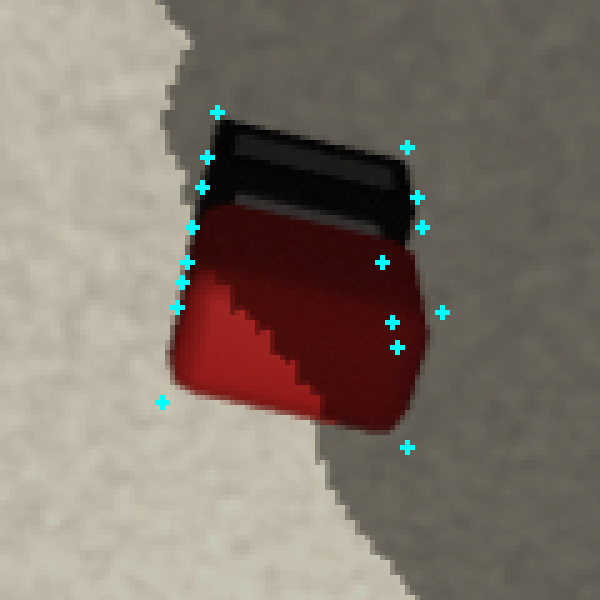

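Request:
{"op": "send_rows", "data": {"commands": [[85, [0, -31, -2], 0.1], [85, [40, -31, -2], 0.2], [85, [80, -31, -2], 0.2], [85, [115, -31, -2], 0.2], [85, [140, -31, -2], 0.2], [85, [145, -31, -2], 0.2], [85, [145, -31, -2], 0.2]]}}

```text
time_s: 7.2
position: [517.9, 288.6, 55.6]
ee_rot: [-0.424, -0.566, -0.423, 0.566]
wrist_force: [0.1, -0.6, -0.2]
gripper_width: 85.1
```

```bash
python3 snap.py w6
```

```text
[517.94129921 288.59748864  55.62168158] [[0.0, 0.959, -0.283], [-0.0, -0.283, -0.959], [-1.0, 0.0, 0.0]] [ 0.09465461 -0.60667669 -0.2449093 ] 85.09549491814202 7.2
```

View pics/w6.png

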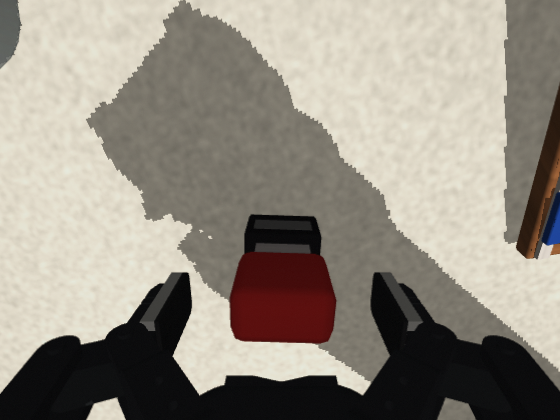

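```bash
python3 - <<'E'
from h import *
import pickle
c,R,p=pickle.load(open('pics/w6.pkl','rb'))
for z in(50,92):
  for y in(-13,13): print(z,y,[proj(c,[p[0],p[1],0]+R@[-z,y,0]+R@[0,0,w]).round(1).tolist()[0] for w in(-22,22)])
print('foot far top/bot',[proj(c,[p[0],p[1],0]+R@[-z,14,0]+R@[0,0,w]).round(1).tolist()[0] for z in(0,34) for w in (-22,22)])
# pad tip edge (opened, 13mm back)
print([proj(c,p+R@[-13,y,w]).round(1).tolist()[0] for y in(-11,11) for w in(-42.5,42.5)])
E
```

```text
50 -13 [[240.7, 288.5], [322.8, 288.4]]
50 13 [[238.7, 244.2], [325.0, 244.2]]
92 -13 [[228.6, 345.2], [335.7, 345.2]]
92 13 [[225.1, 290.4], [339.5, 290.3]]
foot far top/bot [[248.1, 210.7], [315.0, 210.7], [242.2, 230.4], [321.3, 230.4]]
[[193.1, 306.4], [370.8, 306.4], [188.9, 265.4], [375.2, 265.4]]
```

Request:
{"op": "send_rows", "data": {"commands": [[60, [0, 0, 0], 0], [40, [0, 0, 0], 0], [35, [0, 0, 0], 0], [35, [0, 0, 0], 0], [35, [0, 0, 0], 0], [35, [-10, 0, 0], 0], [35, [-30, 0, 0], 0], [35, [-60, 0, 0], 0]], "squeeze": 40}}

```text
time_s: 8.25
position: [516.6, 289.2, 115.5]
ee_rot: [-0.424, -0.565, -0.424, 0.567]
wrist_force: [0.1, 0.3, -1.0]
gripper_width: 43.7
```

```bash
python3 snap.py w7
```

```text
[516.64170262 289.16046491 115.46447909] [[-0.002, 0.96, -0.281], [-0.001, -0.281, -0.96], [-1.0, -0.001, 0.002]] [ 0.1147843   0.28545649 -1.00228461] 43.74021324807581 8.25
```

View pics/w7.png

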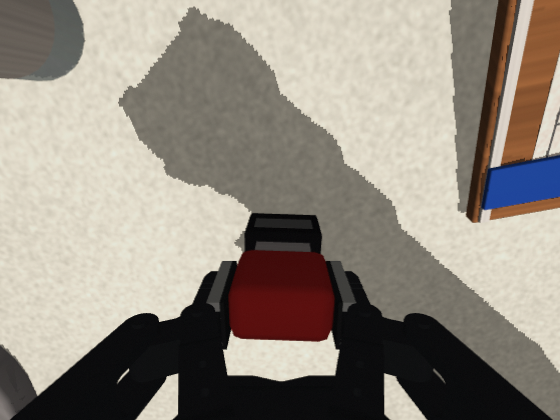

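```bash
python3 - <<'E'
from h import *
R,p,o=tool();b=(565.5,-2,-.087)
P=face(*b,-77,0,12);ux=np.array([np.cos(.087),-np.sin(.087),0])
T=P+20*ux+[0,0,55.5]
print(P,T,(R.T@(T-p)).round(1), (R.T@(T+[0,0,60]-p)).round(1))
E
```

```text
[488.17531472   4.74427201  40.04242565] [508.09967245   3.00646619  95.54242565] [ 23.4  71.  278.3] [-36.6  71.1 278.2]
```

Request:
{"op": "send_rows", "data": {"commands": [[35, [-50, 0, 0], 0], [35, [-60, 20, 50], -0.1], [35, [-60, 40, 110], -0.198], [35, [-60, 60, 170], -0.198], [35, [-60, 71, 230], -0.198], [35, [-50, 71, 278], -0.198], [35, [-37, 71, 278], -0.198], [35, [-37, 71, 278], -0.198]], "squeeze": 25}}

```text
time_s: 9.3
position: [506.9, 3.2, 151.8]
ee_rot: [-0.477, -0.521, -0.478, 0.522]
wrist_force: [-0.1, -0.2, -0.4]
gripper_width: 43.8
```

```bash
python3 snap.py w8;python3 - <<'E'
from h import *
R,p,o=tool();b=(565.5,-2,-.087)
P=face(*b,-77,0,12);ux=np.array([np.cos(.087),-np.sin(.087),0])
T=P+20*ux+[0,0,55.5]
print((R.T@(T-p)).round(1),np.arctan2(R[1,1],R[0,1]))
E
```

```text
[506.94077317   3.2308657  151.77853665] [[-0.001, 0.996, -0.087], [0.0, -0.087, -0.996], [-1.0, -0.001, -0.0]] [-0.14661447 -0.16709495 -0.41742066] 43.821847626623345 9.3
[56.6  0.8  0.9] -0.08599939865482051
```

View pics/w8.png

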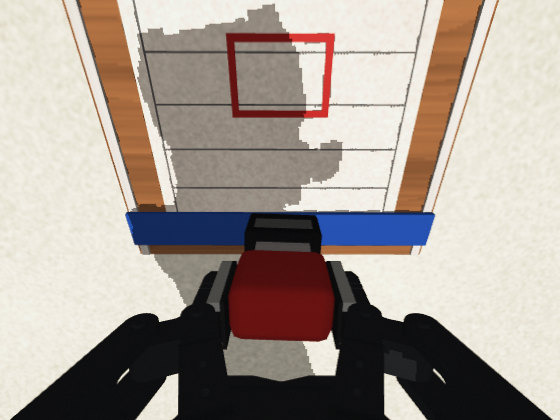

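Request:
{"op": "send_rows", "data": {"commands": [[35, [20, 8, 1], 0], [35, [40, 8, 1], 0], [35, [52, 8, 1], 0], [35, [56, 8, 1], 0], [35, [56, 8, 1], 0]]}}

```text
time_s: 9.98
position: [515.3, 1.6, 96.4]
ee_rot: [0.478, 0.521, 0.478, -0.521]
wrist_force: [0.1, -0.6, -1.2]
gripper_width: 43.6
```

```bash
python3 snap.py w9; python3 - <<'E'
from h import *
a=camera('scene')[:,:,::-1];cv2.imwrite('pics/s9.png',cv2.resize(a[120:260,200:360],None,fx=5,fy=4.2,interpolation=cv2.INTER_CUBIC))
E
```

```text
[515.2580098    1.56563156  96.40829793] [[-0.0, 0.996, -0.086], [0.0, -0.086, -0.996], [-1.0, -0.0, -0.0]] [ 0.1259455  -0.60221153 -1.23571173] 43.59155315322216 9.975
```

View pics/w9.png

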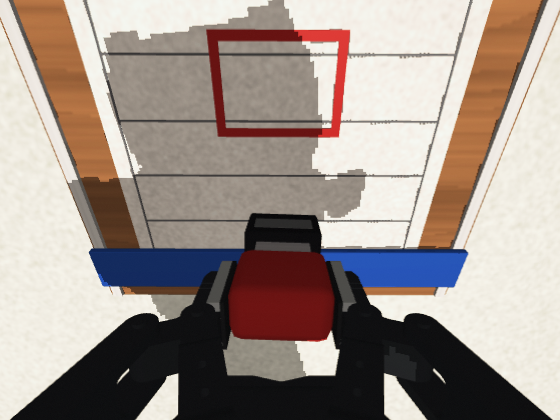

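View pics/s9.png

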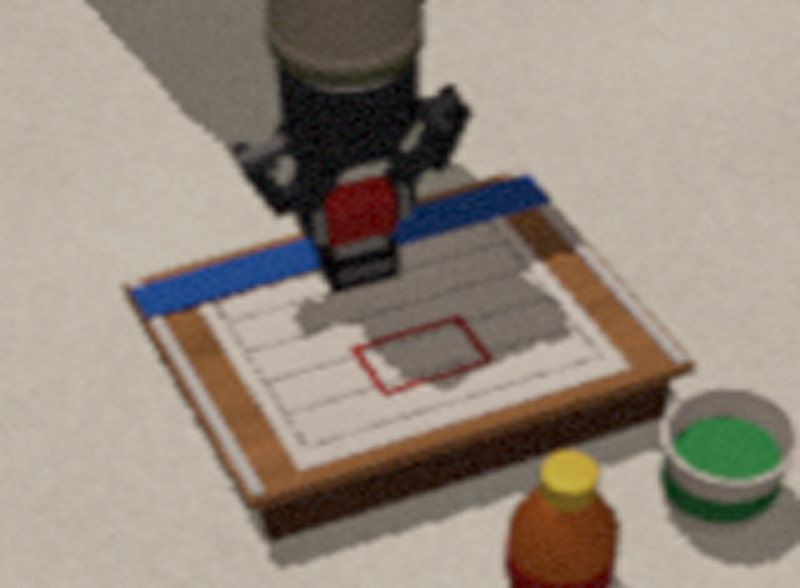

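Request:
{"op": "send_rows", "data": {"commands": [[35, [0, -8, 0], 0], [35, [0, -13, 0], 0], [35, [0, -17, 0], 0], [35, [0, -20, 0], 0], [35, [0, -22, 0], 0]], "squeeze": 20}}

```text
time_s: 10.7
position: [495.2, 2.7, 97.1]
ee_rot: [0.479, 0.523, 0.476, -0.52]
wrist_force: [5.2, -1.5, 2.8]
gripper_width: 43.2
```

```bash
python3 snap.py w10
```

```text
[495.1613655    2.6982387   97.05444142] [[0.004, 0.996, -0.088], [-0.0, -0.088, -0.996], [-1.0, 0.004, -0.0]] [ 5.23908997 -1.52554602  2.80356866] 43.168622730776434 10.7
```

View pics/w10.png

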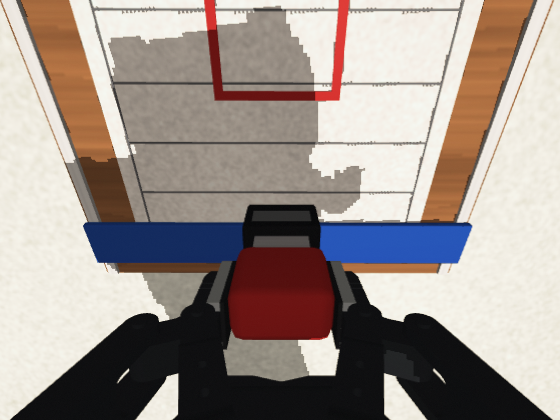

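Request:
{"op": "send_rows", "data": {"commands": [[35, [0, -3, 0], 0], [35, [0, -6, 0], 0], [35, [0, -9, 0], 0], [35, [0, -9, 0], 0]]}}

```text
time_s: 11.25
position: [484.2, 3.9, 96.4]
ee_rot: [0.478, 0.521, 0.478, -0.521]
wrist_force: [4.0, -1.3, 2.1]
gripper_width: 43.9
```

```bash
python3 snap.py w11; cat > pred.py <<'E'
import sys,pickle
from h import *
c,R,p=pickle.load(open(f'pics/{sys.argv[1]}.pkl','rb'))
for th in (0,5,10,14,18):
    t=np.radians(th); # pivot about tool z at grasp point; foot moves +y
    def pt(z,y,w): # stamp height z, own y-tool coordinate
        dx=(74.5-z); # below grasp along tool x
        X=np.array([dx*np.cos(t)-y*np.sin(t)-19, dx*np.sin(t)+y*np.cos(t), w]); return p+R@X
    print(th,[proj(c,pt(z,y,-22))[0].round(1).tolist() for z,y in((0,14),(34,14),(50,13),(92,-13))])
E
python3 pred.py w11; python3 pred.py w9|head -1
```

```text
[484.20928517   3.8949305   96.35989663] [[0.0, 0.996, -0.087], [0.0, -0.087, -0.996], [-1.0, 0.0, -0.0]] [ 4.04814461 -1.32230437  2.08076651] 43.88649407531235 11.25
0 [[248.5, 210.9], [242.7, 230.7], [239.2, 244.5], [229.3, 345.6]]
5 [[248.0, 202.2], [242.2, 225.7], [238.8, 241.7], [229.9, 346.4]]
10 [[247.3, 193.7], [241.6, 221.1], [238.3, 239.3], [230.5, 346.7]]
14 [[246.8, 187.1], [241.1, 217.7], [237.8, 237.6], [231.1, 346.7]]
18 [[246.1, 180.5], [240.5, 214.4], [237.3, 236.0], [231.6, 346.4]]
0 [[248.5, 210.9], [242.7, 230.7], [239.2, 244.5], [229.2, 345.7]]
```

View pics/w11.png

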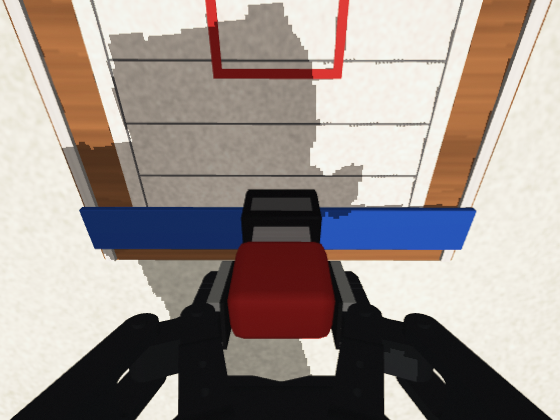

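```bash
python3 - <<'E'
from h import *
R,p,o=tool();B=np.array([604.3,-5.2,56.7])
T=B-R@[53.3,18,0];print(T,(R.T@(T-p)).round(1))
E
```

```text
[586.36510024  -3.63640224 109.99901062] [-13.7 102.4  -1.4]
```

Request:
{"op": "send_rows", "data": {"commands": [[35, [-2, 8, 0], 0], [35, [-30, 15, 0], 0], [35, [-60, 40, -1], 0], [35, [-60, 80, -1], 0], [35, [-50, 102, -1], 0], [35, [-39, 102, -1], 0], [35, [-39, 102, -1], 0]], "squeeze": 30}}

```text
time_s: 12.18
position: [583.4, -3.9, 133.6]
ee_rot: [-0.477, -0.52, -0.479, 0.523]
wrist_force: [-0.6, 0.2, -0.9]
gripper_width: 43.1
```

```bash
python3 snap.py w12;python3 pred.py w12; python3 - <<'E'
from h import *
a=camera('scene')[:,:,::-1];cv2.imwrite('pics/s12.png',cv2.resize(a[120:260,200:360],None,fx=5,fy=4.2,interpolation=cv2.INTER_CUBIC))
a=camera('top')[:,:,::-1];cv2.imwrite('pics/t12.png',cv2.resize(a[140:290,200:340],None,fx=4,fy=4,interpolation=cv2.INTER_CUBIC))
E
```

```text
[583.4430832   -3.91404469 133.61480413] [[-0.005, 0.996, -0.087], [-0.0, -0.087, -0.996], [-1.0, -0.005, 0.001]] [-0.57734633  0.2035215  -0.94333682] 43.14744343242491 12.175
0 [[248.5, 210.9], [242.7, 230.7], [239.2, 244.6], [229.2, 345.7]]
5 [[248.0, 202.3], [242.2, 225.8], [238.7, 241.8], [229.9, 346.5]]
10 [[247.3, 193.8], [241.6, 221.2], [238.2, 239.4], [230.5, 346.8]]
14 [[246.7, 187.1], [241.0, 217.7], [237.8, 237.6], [231.0, 346.8]]
18 [[246.1, 180.6], [240.5, 214.5], [237.3, 236.1], [231.6, 346.4]]
```

View pics/w12.png

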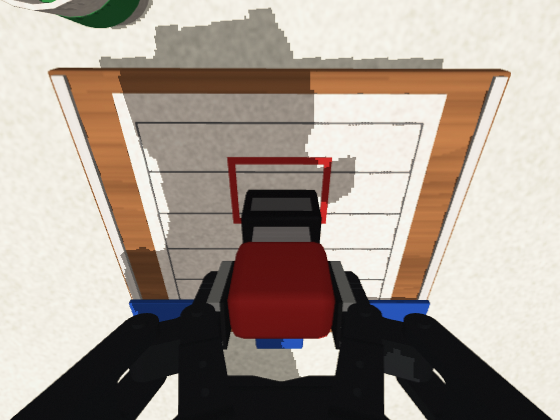

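View pics/s12.png

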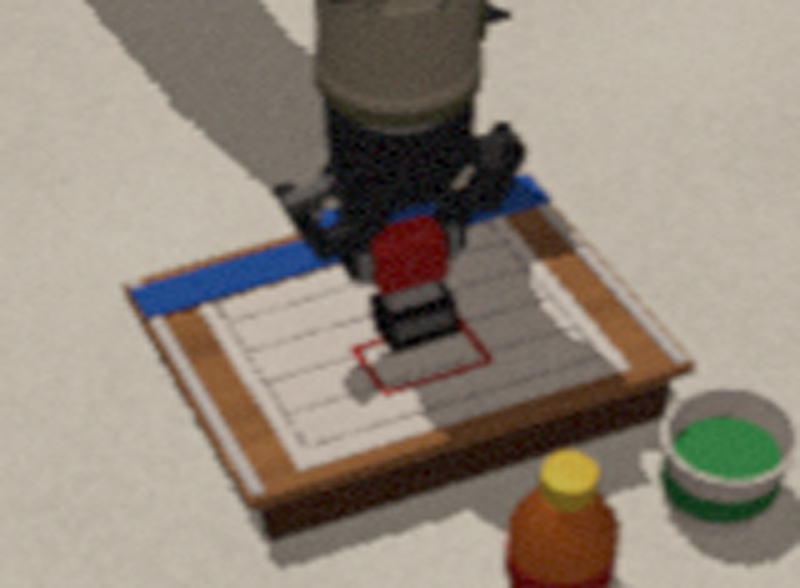

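View pics/t12.png

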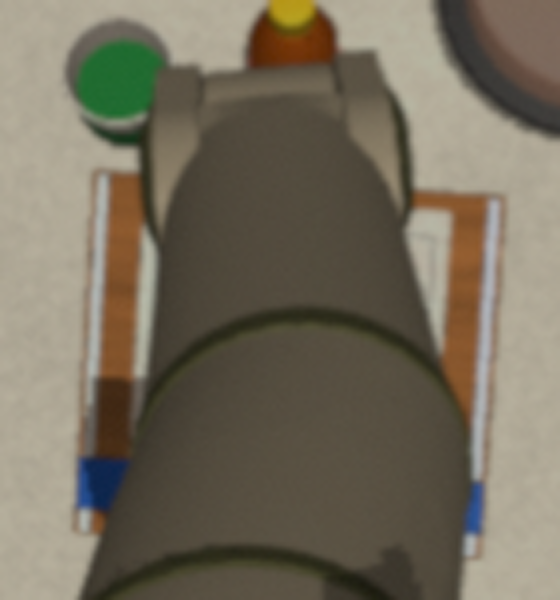

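Request:
{"op": "send_rows", "data": {"commands": [[35, [8, 3, -1], 0], [35, [15, 3, -1], 0], [35, [18, 3, -1], 0], [35, [18, 3, -1], 0]]}}

```text
time_s: 12.82
position: [588.8, -3.3, 116.9]
ee_rot: [-0.478, -0.521, -0.478, 0.522]
wrist_force: [0.2, 0.2, -1.2]
gripper_width: 43.5
```

```bash
python3 snap.py w13; python3 - <<'E'
import cv2
a=cv2.imread('pics/w13.png')
cv2.imwrite('pics/w13b.png',cv2.resize(a[130:270,200:360],None,fx=5,fy=4.2,interpolation=cv2.INTER_CUBIC))
E
```

```text
[588.81752276  -3.33162264 116.89813173] [[-0.001, 0.996, -0.087], [-0.0, -0.087, -0.996], [-1.0, -0.001, 0.0]] [ 0.15828363  0.21784406 -1.17688831] 43.549634736870495 12.825
```

View pics/w13b.png

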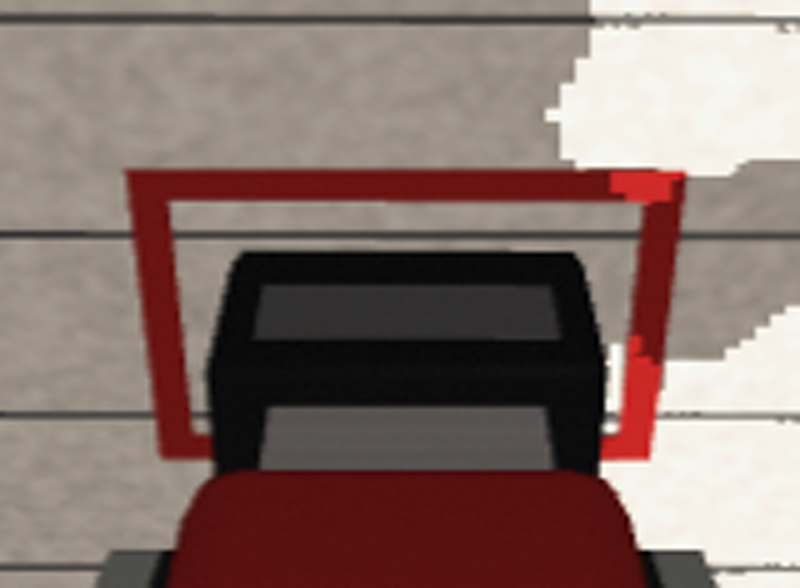

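```bash
sed -i 's/m\[260:\]=0/m[int(sys.argv[2]) if len(sys.argv)>2 else 260:]=0/; s/m\[:180\]=0/m[:150]=0/' box.py; python3 - <<'E'
from h import *
import pickle
from scipy.optimize import least_squares
c,R,p=pickle.load(open('pics/w13.pkl','rb'))
cr=lambda u,v:[200+u/5-.5+.1,130+v/4.2-.5+.12]
q=np.array([cr(126,170),cr(686,171),cr(165,200),cr(645,201),cr(160,459),cr(650,460)])
P=[(67,35),(67,-35),(62,30),(62,-30),(13,35),(13,-35)]
r=least_squares(lambda b:(proj(c,[face(*b,s,w) for s,w in P])-q).ravel(),[565,-2,-.087]);b=r.x
print(b,r.fun.round(1),'centre',face(*b,40,0))
obs=np.array([cr(232,252),cr(582,252)])
# stamp model: tilt th about tool z at grasp; foot far bottom corners; solve (th, z offset) ; rows only
for th in(.2,.244,.28):
  for y0 in (-2,0,2):
    X=lambda z,y,w:p+R@np.array([(74.5-z)*np.cos(th)-(y+y0)*np.sin(th)-19,(74.5-z)*np.sin(th)+(y+y0)*np.cos(th),w])
    print(th,y0,proj(c,[X(0,14,-22),X(0,14,22)]).round(1).tolist(),'foot centre',X(0,0,0).round(1))
print('obs',obs)
E
```

```text
[ 5.65333280e+02 -3.37743160e-01 -8.91046487e-02] [-0.1  0.1 -0.   0.1  0.7  0.1 -0.5  0.1  0.1 -0.2 -0.2 -0.3] centre [603.99446876  -3.7917809   56.66344265]
0.2 -2 [[247.3, 194.1], [316.8, 194.1]] foot centre [601.6  -4.5  62.5]
0.2 0 [[247.1, 191.2], [317.0, 191.3]] foot centre [603.5  -4.6  62.9]
0.2 2 [[247.0, 188.4], [317.1, 188.4]] foot centre [605.5  -4.8  63.3]
0.244 -2 [[246.9, 189.9], [317.2, 189.9]] foot centre [604.8  -4.7  63.1]
0.244 0 [[246.8, 187.1], [317.4, 187.1]] foot centre [606.7  -4.9  63.6]
0.244 2 [[246.6, 184.2], [317.6, 184.2]] foot centre [608.6  -5.1  64.1]
0.28 -2 [[246.6, 186.5], [317.5, 186.5]] foot centre [607.4  -5.   63.7]
0.28 0 [[246.4, 183.7], [317.7, 183.7]] foot centre [609.3  -5.1  64.3]
0.28 2 [[246.2, 180.8], [317.9, 180.9]] foot centre [611.2  -5.3  64.8]
obs [[246.   189.62]
 [316.   189.62]]
```

Request:
{"op": "send_rows", "data": {"commands": [[35, [3, 0, 0], 0], [35, [5, 0, 0], 0], [35, [6, 0, 0], 0], [35, [7, 0, 0], 0], [35, [7, 0, 0], 0]]}}

```text
time_s: 13.5
position: [589.1, -3.3, 110.4]
ee_rot: [0.478, 0.521, 0.478, -0.521]
wrist_force: [-0.5, 0.1, 1.1]
gripper_width: 44.1
```

Request:
{"op": "send_rows", "data": {"commands": [[35, [1, 0, 0], 0], [35, [2, 0, 0], 0], [35, [2, 0, 0], 0], [35, [2, 0, 0], 0]]}}

```text
time_s: 14.0
position: [589.4, -3.4, 108.4]
ee_rot: [0.478, 0.522, 0.478, -0.521]
wrist_force: [-0.2, -0.8, 2.5]
gripper_width: 43.7
```

```bash
python3 snap.py w14; python3 - <<'E'
import cv2
a=cv2.imread('pics/w14.png')
cv2.imwrite('pics/w14b.png',cv2.resize(a[130:270,200:360],None,fx=5,fy=4.2,interpolation=cv2.INTER_CUBIC))
E
```

```text
[589.41592331  -3.36199661 108.41519847] [[0.001, 0.996, -0.087], [-0.0, -0.087, -0.996], [-1.0, 0.001, -0.0]] [-0.23127453 -0.8022975   2.48470007] 43.687754731996236 14.0
```

View pics/w14b.png

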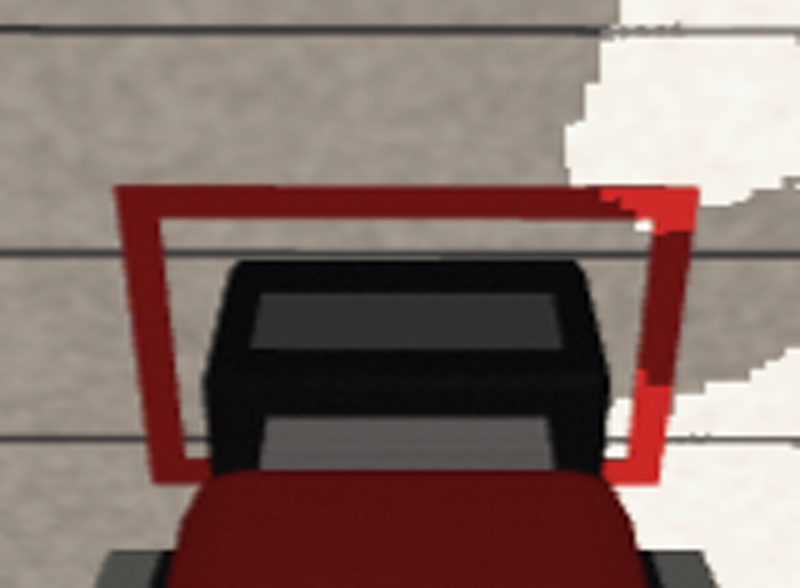

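```bash
python3 - <<'E'
from h import *
import pickle
from scipy.optimize import least_squares
c,R,p=pickle.load(open('pics/w14.pkl','rb'))
cr=lambda u,v:[200+u/5-.4,130+v/4.2-.38]
q=np.array([cr(115,185),cr(699,187),cr(158,217),cr(655,217),cr(152,485),cr(659,485)])
P=[(67,35),(67,-35),(62,30),(62,-30),(13,35),(13,-35)]
b=least_squares(lambda b:(proj(c,[face(*b,s,w) for s,w in P])-q).ravel(),[565,-2,-.087]).x
print(b,face(*b,40,0))
obs=np.array([cr(232,261),cr(583,261)]);topo=np.array([cr(205,380),cr(608,380)])
f=lambda v:np.r_[(proj(c,[face(*b,v[0]+14,v[1]+22,0),face(*b,v[0]+14,v[1]-22,0)])-obs).ravel()]
r=least_squares(f,[40,0]);print('foot s,w',r.x,r.fun)
print('top edge pred for normal tilt',proj(c,[face(*b,r.x[0]+14,22,34),face(*b,r.x[0]+14,-22,34)]),topo)
E
```

```text
[ 5.65415259e+02 -4.13072698e-01 -8.91842226e-02] [604.07617256  -3.87018684  56.66344265]
foot s,w [40.83574416 -0.12425021] [-0.34737341 -0.04857817  0.34749376  0.09667638]
top edge pred for normal tilt [[239.4667315  223.20087792]
 [322.38773854 223.35957327]] [[240.6        220.09619048]
 [321.2        220.09619048]]
```

```bash
python3 - <<'E'
import cv2,numpy as np
ims=[]
for n in('w9','w14'):
    a=cv2.imread(f'pics/{n}.png').astype(float)
    print(n,[int(x) for x in a[185:250,243:248].mean((1,2))])
    b=np.clip(a[180:255,225:340]*4,0,255).astype(np.uint8);ims.append(cv2.resize(b,None,fx=3.4,fy=6.8))
cv2.imwrite('pics/cmp.png',np.hstack(ims))
E
```

```text
w9 [147, 146, 146, 144, 145, 145, 143, 141, 142, 144, 146, 147, 148, 148, 148, 147, 147, 146, 146, 144, 142, 141, 142, 145, 147, 149, 149, 149, 149, 149, 148, 146, 145, 147, 140, 57, 90, 141, 134, 131, 119, 107, 107, 95, 82, 82, 68, 55, 55, 55, 55, 56, 56, 54, 54, 54, 54, 54, 54, 54, 53, 54, 54, 43, 21]
w14 [149, 146, 146, 141, 94, 64, 105, 128, 109, 91, 84, 80, 76, 67, 59, 53, 53, 48, 38, 30, 25, 23, 21, 17, 14, 12, 11, 10, 10, 10, 9, 10, 10, 11, 12, 12, 13, 12, 12, 11, 11, 11, 12, 11, 11, 11, 11, 11, 11, 11, 12, 11, 11, 11, 12, 12, 13, 19, 31, 37, 38, 38, 39, 39, 39]
```

View pics/cmp.png

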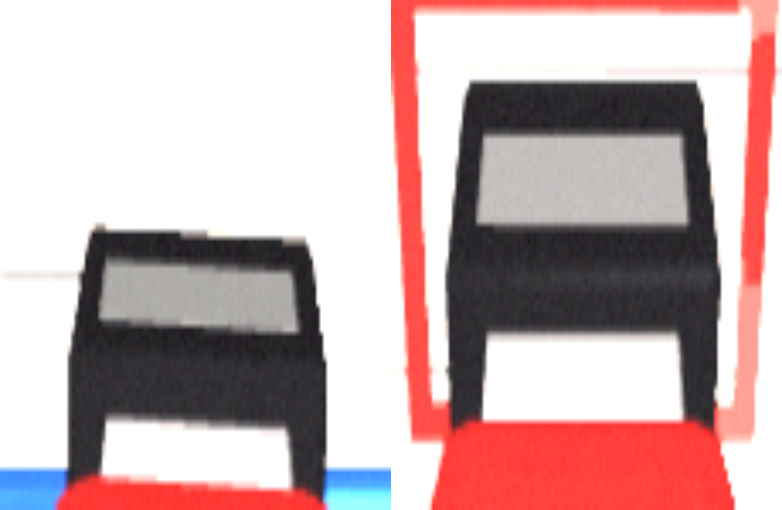

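```bash
cat > tilt.py <<'E'
from h import *
import pickle
from scipy.optimize import least_squares
def X(R,p,z,y,th,d,y0=0):
    dx=74.5-d-z
    return p+R@np.array([dx*np.cos(th)-(y+y0)*np.sin(th)-19,dx*np.sin(th)+(y+y0)*np.cos(th),0])
row=lambda c,P:proj(c,P)[0,1]
c9,R9,p9=pickle.load(open('pics/w9.pkl','rb'))
def solve(c,R,p,obs,o9=(214.85,218.97,228.2)):
  for y0 in(-2,0,2):
    dv=o9[0]-row(c9,X(R9,p9,0,14,0,0,y0))
    z=[least_squares(lambda z:row(c9,X(R9,p9,z[0],14,0,0,y0))+dv-o,[15]).x[0] for o in o9[1:]]
    f=lambda v:[row(c,X(R,p,zz,14,v[0],v[1],y0))+dv-o for zz,o in zip([0]+z,obs)]
    r=least_squares(f,[.2,2]);print(y0,round(dv,2),np.round(z,1),'th,d',r.x.round(3),r.fun.round(2))
if __name__=='__main__':
    solve(*pickle.load(open('pics/w14.pkl','rb')),(192.2,199.7,213.2))
E
python3 tilt.py
```

```text
-2 1.06 [ 7.9 23.7] th,d [0.242 1.968] [ 0.43 -0.63  0.19]
0 3.93 [ 8.1 24.2] th,d [0.237 1.335] [ 0.43 -0.63  0.19]
2 6.82 [ 8.3 24.7] th,d [0.233 0.701] [ 0.43 -0.63  0.19]
```

Request:
{"op": "send_rows", "data": {"commands": [[35, [1, 0, 0], 0], [35, [2, 0, 0], 0], [35, [2, 0, 0], 0], [35, [2, 0, 0], 0], [35, [2, 0, 0], 0]]}}

```text
time_s: 14.68
position: [589.3, -3.3, 106.3]
ee_rot: [0.478, 0.521, 0.478, -0.521]
wrist_force: [2.6, -0.9, 4.5]
gripper_width: 43.8
```

```bash
python3 snap.py w15; python3 - <<'E'
from h import *
fs=[]
for i in range(8):
    camera('wrist');fs.append(get_obs()['wrist_force'])
print(np.mean(fs,0),np.std(fs,0))
a=cv2.imread('pics/w15.png').astype(float)
b=np.clip(a[180:255,225:340]*4,0,255).astype(np.uint8);cv2.imwrite('pics/w15b.png',cv2.resize(b,None,fx=6.8,fy=6.8))
E
```

```text
[589.26690071  -3.29169031 106.34320201] [[0.0, 0.996, -0.087], [0.0, -0.087, -0.996], [-1.0, 0.0, -0.0]] [ 2.60949569 -0.88505309  4.5054619 ] 43.822425943211385 14.675
[ 2.10344199 -0.45827546  4.08971093] [0.51136034 0.37251384 0.46306172]
```

View pics/w15b.png

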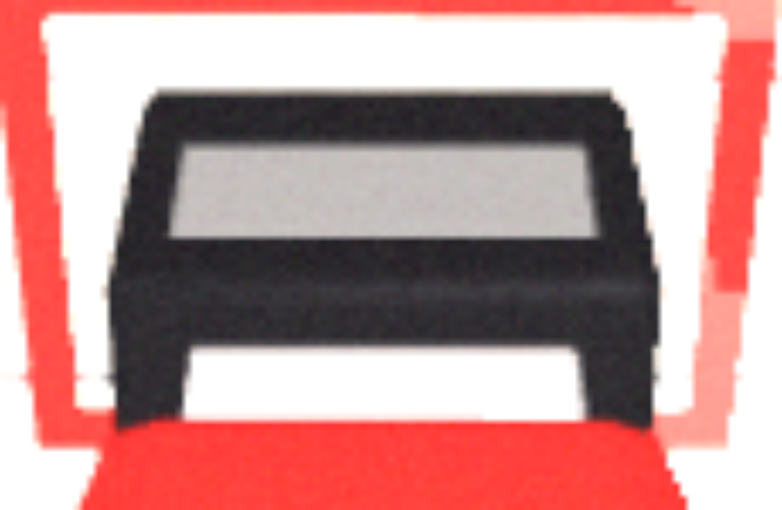

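```bash
python3 - <<'E'
from tilt import *
c,R,p=pickle.load(open('pics/w15.pkl','rb'))
solve(c,R,p,(193.7,201.0,215.0))
q=np.array([[225+40/6.8,180+15/6.8],[225+726/6.8,180+17/6.8],[225+40/6.8,180+447/6.8],[225+725/6.8,180+446/6.8]])-.4
P=[(62,30),(62,-30),(13,35),(13,-35)]
g=lambda b:(proj(c,[face(*b,s,w) for s,w in P])-q).ravel()
b=least_squares(g,[565,-2,-.089]).x;print(b,g(b).round(1))
obs=np.array([[225+148/6.8,180+93/6.8],[225+622/6.8,180+93/6.8]])-.4
print(least_squares(lambda v:(proj(c,[face(*b,v[0]+14,v[1]+22,0),face(*b,v[0]+14,v[1]-22,0)])-obs).ravel(),[40,0]).x)
E
```

```text
-2 1.06 [ 7.9 23.7] th,d [0.243 3.802] [ 0.31 -0.45  0.14]
0 3.93 [ 8.1 24.2] th,d [0.238 3.187] [ 0.31 -0.45  0.14]
2 6.82 [ 8.3 24.7] th,d [0.233 2.573] [ 0.31 -0.45  0.14]
[ 5.65551348e+02 -4.51172429e-01 -8.76826900e-02] [ 0.6 -0.  -0.6 -0.2 -0.7  0.1  0.7  0.3]
[40.03093248 -0.18369174]
```

```bash
python3 - <<'E'
from h import *
a=camera('scene')[:,:,::-1];cv2.imwrite('pics/s16.png',a)
o=get_obs();print(o['time_s'],o['wrist_force'],o['gripper_width'],o['joint_velocities'].round(3))
E
```

```text
15.175 [2.55273887 0.24411176 3.81750136] 43.51524360476856 [-0.001 -0.001 -0.     0.     0.    -0.     0.   ]
```

View pics/s16.png

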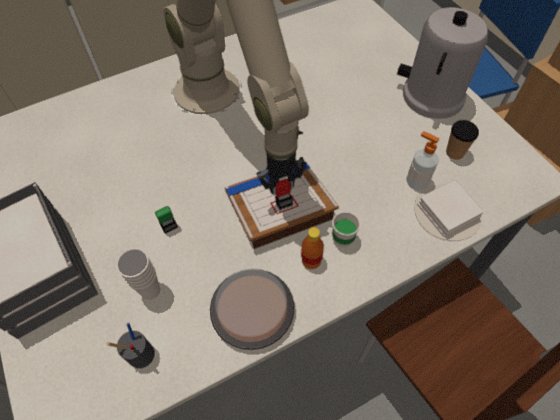

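The scene view shows the guide still at the low end of the board (around pixel 255,187) and the stamp standing in the box (around 285,200). The green stamp (167,218), cups and bottles are where they started. I am handing in.

```bash
python3 -c "
from rig import env
print(env.hand_in())"
```

```text
the job is handed in; nothing more can be done
None
```

I slid the guide to its lower stop, stood the red stamp flat in the red box with its handle part-way down, and handed the job in still gripping and pressing. No verdict was reported.

**How it was done:** I pushed the guide down with closed fingers. The moves cannot tilt the tool, so I gripped the stamp across its 44 mm side instead of the suggested 26 mm. I then nudged its foot against the guide's grip so it swung in the fingers to match the slope, and pressed it down in the box.

**Last checks:**

| Check | Result | Limit |
|---|---|---|
| Guide position | at its stop, seen in the top camera after the push and in the last scene view | within 12 mm |
| Foot centre from box centre | about 0 mm along the slope (previous image: 0.8 mm), about 0.2 mm across | 8 mm each way |
| Stamp tilt from the face normal | about 0.01 rad (0.233–0.243 against 0.244) | 0.10 rad |
| Pressing force | about 4–5 N, from noisy wrist readings (±0.5 N) | 1.5–12 N |
| Handle sunk | 3–5 mm | 1.5–9 mm |
| Other objects | unmoved in the scene view | 30 mm |

**Disagreements:**
- **Box position:** the top and wrist cameras differed by about 3 mm across the slope. I relied on seeing foot and box together in the wrist image.
- **Handle depth:** the image fit gave 2.6–3.8 mm, while the force suggested about 4.7 mm. Both are inside the limits.

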